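Hang two key carriers under the nook's ledge

TASK

Take the two key carriers out of their stands and hang them by their hooks on the steel rail: the one with the round tag straight below the round stud, the one with the square tag straight below the square stud. They cannot pass one another on the rail and the ledge leaves no room to hook them on beneath it, so hook each over the open end of the rail and slide it along; leave both hanging free and do not shift the flashlight, the lockbox or the watch charger.

Things in the scene. Friction and masses are not known exactly. Their poses are not given: they have to be found in the camera images.
- round_tag (a point): centre of the tag of one key carrier (60 to 120 g, 145 mm tall, hook at the top, steel key 20 x 6 mm sticking out below): a pale wooden disc 60 mm across, 10 mm thick, 60 mm above the key's lower end. It starts upright in a stand. Axes: z up the carrier, y through the tag's thickness, x in the tag's plane, +x on the side of the hook's free lip.
- round_seat (a point): on the round-tag carrier, where the rail's centre line lies in its hook when it hangs; 75 mm above the tag's centre, same axes. The hook is a steel strap 10 mm wide, 4 mm thick, an upside-down J 22 mm wide inside and open below, with a V-shaped roof. Its long leg rises from the tag on the -x side, 13 mm off the middle; its lip ends 15 mm below this point and the tag starts 45 mm below it, so the rail enters between them from +x.
- square_tag (a point): centre of the tag of the other key carrier (60 to 120 g): a pale wooden block 54 mm wide (x), 18 mm thick (y), 56 mm tall. Hook, key, heights and axes as on the round-tag carrier. It starts upright in the other stand.
- square_seat (a point): on the square-tag carrier, where the rail's centre line lies in its hook when it hangs; 75 mm above the tag's centre, same axes. The hook is the same as on the round-tag carrier.
- rail_mid (a point): middle of the rail: a level steel bar 10 mm thick, 360 mm long between two posts 12 mm square, centre line 215 mm above the table. Axes: y along it, x level across it, away from the robot, z up. A wooden ledge 10 mm thick covers y = -180 to +70 mm, its underside 22 mm above the rail's centre line, from 8 mm on the robot's side (-x) to 65 mm behind (+x).
- rail_open (a point): point on the rail's centre line in its open stretch (no ledge above, +70 to +174 mm from the middle), 120 mm from the middle, axes as the rail's. A seated hook's roof is 10 mm above the centre line and it must rise some 21 mm to go on or off, so this works only here. Hung carriers cannot pass each other. A 10 mm prop stands under the ledge at x = 58, y = 50 mm.
- round_mark_top (a point): round steel stud 26 mm across, 12 mm high, fixed on the ledge, marking where along the rail the round-tag carrier belongs. This is the centre of its top face, 10 mm behind the rail's centre line; axes as the rail's.
- square_mark_top (a point): square steel stud 24 x 24 mm, 12 mm high, fixed on the ledge, marking where along the rail the square-tag carrier belongs. This is the centre of its top face, 10 mm behind the rail's centre line; axes as the rail's.
- stand_a: walnut key stand, a fixed block 60 (x) x 50 (y) x 32 mm with a slot 25 x 11 mm, 26 mm deep, in which the key of a carrier stands upright. Origin under its centre, on the table.
- stand_b: the other walnut key stand, the same.
- flashlight: orange flashlight standing on its head, loose, 116 mm tall, 48 mm across at the foot. Origin under its centre. Leave alone.
- lockbox: tin lockbox with a steel lever latch, 90 (x) x 100 (y) x 60 mm. Origin under its centre. Leave alone.
- puck: white watch charger disc, 56 mm across, 10 mm high, on a walnut coaster 95 mm square and 8 mm thick under the rail. Origin under its centre. Leave alone.
Things that resemble listed ones, but are neither listed nor needed, are in the scene too. Leave any green or purple look-alike of the part that bears square_tag alone. What is shaped like the part that bears round_tag but red is not meant.

How it is judged:
By the outcome, as a careful person would: the job done as asked, in the order asked, and still so for the second after the job is handed in, with the robot touching nothing.
It also fails if it takes over 72 s, if anything falls off the work surface, if the arm or the gripper's body presses on something with over 40 N, if the wrist force passes 120 N, or if a joint passes its speed limit or range.

ROBOT

A 6-joint arm with a two-finger parallel gripper is mounted at the origin on the work surface. World frame = base frame: x ahead of the robot, y to its left, z up, the work surface at z = 0. Lengths are in m, angles in degrees, forces in N, time in s.
With the tool pointing down it reaches from about 0.375 to 0.9 m from the base axis. Payload 3.1 kg.
Tool frame: the origin (TCP) lies at the very end of the fingers, on their centre line; the grasp point (between the pads) lies 19 mm behind it; z points along the fingers, y is the line along which they close (so a half turn about z gives the same grasp; the last joint's range is limited). The gripper opens to 87 mm and grips with 3 to 60 N. Pads are 19 mm wide; open, the fingers measure 117 mm over their backs; the gripper's body (75 mm by 190 mm) begins 51 mm behind the grasp point.
Start: joints at [64.887, 30.224, 82.088, -0, 67.689, -10.227], TCP at [0.161, 0.604, 0.223] pointing down, gripper open.
Joint ranges: [-176.69, 176.69], [-43.24, 126.21], [12.49, 139.97], [-82, 262], [0, 151.66], [-163.58, 163.58]. Speed limits (degrees/s): [159.86, 159.86, 180, 180, 180, 180].

INTERFACE

Orientations are given as a 3x3 rotation matrix whose columns are the frame's x, y, z axes.
In Python, from rig import bot, imaging gives the robot as it stands.
- The arm moves only by the tool drive_tool, never from a script. Its argument "deltas" is text: rows parted by semicolons, each of 5 numbers parted by spaces: the finger opening in mm, from 0 to 87, then the shift along the world's x, y, z in mm, then the turn about the world's z in rad. In form: jaw dx dy dz twist; .... A call has 1 to 12 rows; each row is the pose to reach, as a shift and turn from the pose commanded when the call began; what a row does not reach only later rows make up. A row lasts 1/10 s, in which the tool goes at most 50 mm and 8.59 degrees, less where a joint would pass 70% of its speed; a pose out of reach is approached as far as the arm can. A call with a gripper value outside its range is refused whole. The fingers move at their own pace and stop on an object; the grip force is fixed at half the most. Time passes only in rows, so rows that repeat a pose let the fingers close. It gives the time, the measured TCP pose, the force, the opening and the grip force at its end, in the units of the state.
- bot.read_state(): the state, without advancing time (a new reading comes with each control period).
- imaging.capture(name): name is "side" or "top"; returns the picture (420x560x3 uint8, red, green, blue); there is no depth.
- imaging.camera_model(name): a dict with "fx", "fy", "cx", "cy" (pixels), "T" (4x4, takes a point from camera to world coordinates). Camera axes: x right, y down, z forward; pixel columns grow to the right and rows downward; lengths in m; the calibration is good to about 2 mm. A picture is of the moment at which its call begins. camera_model takes no time and is no camera call.
- bot.hand_in(): hands the job in; it is judged then, once.
The state is a dict: "time_s": time; "joint_positions": joint angles; "qvel": joint speeds; "tau": joint torques, N m; "position": TCP position; "tcp_rot": TCP orientation; "force": force on the tool from outside, world axes, zero at the start; "moment": the same for the moment, N m; "opening": opening from 0.0 (shut) to 1.0 (fully open); "grasp_force": force on a finger pad.
Only numpy, scipy, OpenCV 4.12 (cv2) and the standard library are available. Lean on these libraries where they do the work, as an engineer would, in place of code of your own. Each camera call takes 0.05 s, during which the arm holds its last target. There are 200 camera calls.

## Working session

There is one attempt and no reset: what is moved stays moved. The work goes in short steps, Python scripts to look and compute and a tool call to move; the robot and the scene stay as the last step left them, time stands still between calls to the robot, and variables do not carry over. Pictures are saved under pics/ and viewed, at most 10 in all, crops included, and the job is handed in when it is done.

Besides the shell and the picture viewer there is one more tool, called after ">>>" by a JSON object that holds its "op" and its "data", one argument or row to a line. drive_tool: Moves the arm, as the interface text tells. Its arguments: {"type":"object","properties":{"deltas":{"type":"string"}},"required":["deltas"]}

```bash
mkdir -p pics; python3 - <<'E'
from rig import bot, imaging
import cv2
for n in("side","top"):
    im=imaging.capture(n); cv2.imwrite(f"pics/{n}0.png",im[:,:,::-1])
    m=imaging.camera_model(n); print(n,m)
print(bot.read_state())
E
```

```text
side {'fx': 416.6404785661544, 'fy': 416.6404785661544, 'cx': 278.8321262798169, 'cy': 211.22965507467117, 'T': array([[ 0.97777216, -0.12337632,  0.16952844,  0.36422275],
       [-0.20962815, -0.59143484,  0.77862756, -0.70627582],
       [ 0.00420082, -0.79685828, -0.60415167,  0.73688134],
       [ 0.        ,  0.        ,  0.        ,  1.        ]])}
top {'fx': 441.6676362082724, 'fy': 441.6676362082724, 'cx': 275.7072347236947, 'cy': 211.51890130927458, 'T': array([[-0.01097383, -0.99319719,  0.11592638,  0.36922172],
       [-0.999787  ,  0.00887158, -0.0186348 ,  0.01233077],
       [ 0.01747958, -0.11610618, -0.99308299,  1.30333279],
       [ 0.        ,  0.        ,  0.        ,  1.        ]])}
{'time_s': 0.1, 'joint_positions': array([ 6.48888358e+01,  3.02740598e+01,  8.21482538e+01, -2.88530948e-04,
        6.76871936e+01, -1.02287665e+01]), 'qvel': array([ 0.07593364, -0.16022799, -0.09029857,  0.1083625 , -0.0540967 ,
        0.03861403]), 'tau': array([-5.65749542e-04, -4.40984344e+01, -1.77150285e+01,  6.34594518e-02,
        5.34219830e-02, -4.61208356e-05]), 'position': array([0.16023474, 0.60344834, 0.22166935]), 'tcp_rot': array([[-9.66455386e-01,  2.56833282e-01, -8.06874362e-04],
       [ 2.56834331e-01,  9.66453891e-01, -1.73259687e-03],
       [ 3.34818326e-04, -1.88171061e-03, -9.99998174e-01]]), 'force': array([-0.55021752,  0.14959493, -0.84063294]), 'moment': array([-0.01950637, -0.02169438, -0.01747025]), 'grasp_force': 0.0, 'opening': 0.9974410542767868}
```

View pics/side0.png

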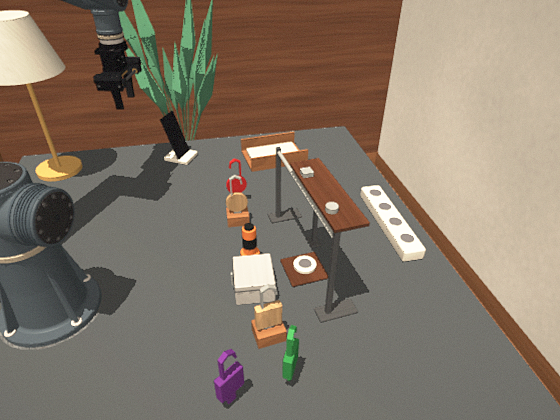

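View pics/top0.png

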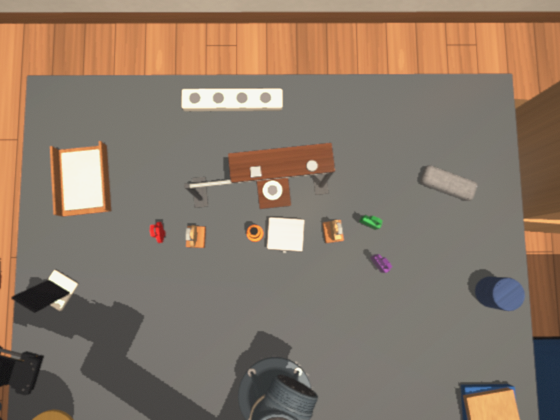

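The side view shows the round carrier in its stand at (237,205), with a red one behind it. The square carrier is at (268,320), with purple and green look-alikes nearby. The top view shows the rail's open end at left (190–230,184), the square stud at (256,172) and the round stud at (312,166). The round carrier must go on first.

```bash
python3 - <<'E'
import cv2,numpy as np
s=cv2.imread("pics/side0.png");t=cv2.imread("pics/top0.png")
r=lambda im,x,y,w,h,f:cv2.resize(im[y:y+h,x:x+w],None,fx=f,fy=f,interpolation=cv2.INTER_CUBIC)
a=np.hstack([r(s,210,155,65,75,4),r(s,235,285,65,75,4),r(t,175,220,45,50,6)[:300,:270]])
b=np.hstack([r(t,180,140,160,72,3.3)[:237],r(t,315,210,40,36,6.6)[:237]])
w=max(a.shape[1],b.shape[1]);p=lambda i:cv2.copyMakeBorder(i,0,0,0,w-i.shape[1],cv2.BORDER_CONSTANT)
o=np.vstack([p(a),p(b)]);print(o.shape);cv2.imwrite("pics/z1.png",o)
o=r(s,260,135,120,190,3);print(o.shape);cv2.imwrite("pics/z2.png",o)
E
```

```text
(537, 792, 3)
(570, 360, 3)
```

View pics/z1.png

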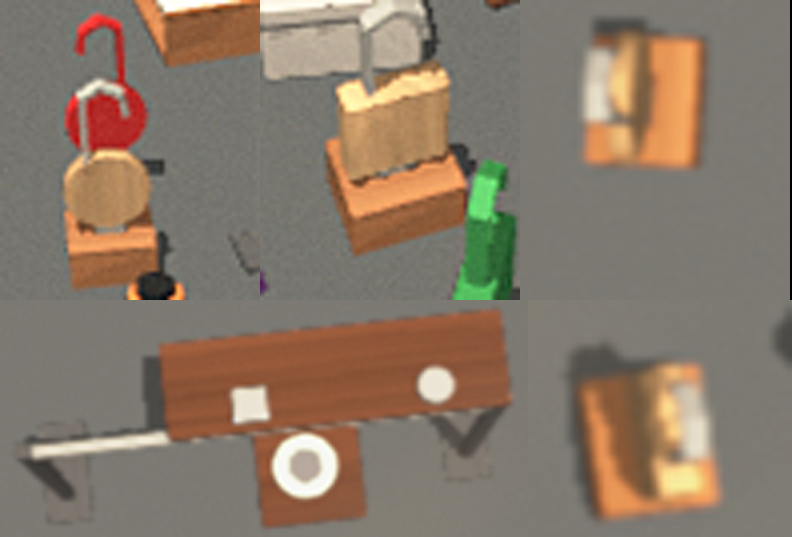

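View pics/z2.png

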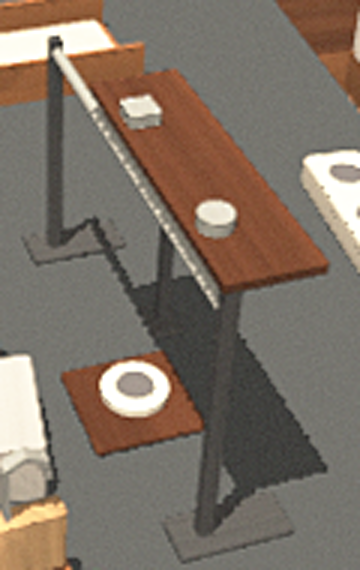

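The z1 crops show both hooks with the long leg on the robot side and the lip towards +x, as needed. The studs are clear in the top view, and both sit 10 mm behind the rail line. I'll measure these by masks.

```bash
cat > h.py <<'E'
from rig import bot, imaging
import cv2,numpy as np
def ray(n,uv):
    m=imaging.camera_model(n);T=m["T"];d=T[:3,:3]@np.array([(uv[0]-m["cx"])/m["fx"],(uv[1]-m["cy"])/m["fy"],1]);return T[:3,3],d
def onz(n,uv,z):
    o,d=ray(n,uv);return o+d*(z-o[2])/d[2]
def proj(n,p):
    m=imaging.camera_model(n);T=m["T"];c=T[:3,:3].T@(np.asarray(p)-T[:3,3]);return np.array([m["fx"]*c[0]/c[2]+m["cx"],m["fy"]*c[1]/c[2]+m["cy"]])
def blob(im,box,lo,hi):
    "largest HSV blob in box x,y,w,h -> pixel points (n,2)"
    x,y,w,h=box;hsv=cv2.cvtColor(im[y:y+h,x:x+w],cv2.COLOR_RGB2HSV)
    n,l,st,c=cv2.connectedComponentsWithStats(cv2.inRange(hsv,lo,hi))
    k=1+np.argmax(st[1:,4]);ys,xs=np.nonzero(l==k);return np.c_[xs+x,ys+y].astype(float)
E
python3 - <<'E'
from h import *
np.set_printoptions(precision=4,suppress=True)
top=imaging.capture("top");side=imaging.capture("side")
W=((0,0,140),(180,70,255))
def rep(name,px,z,n="top"):
    P=np.array([onz(n,p,z)[:2] for p in px]);c=P.mean(0);w,v=np.linalg.eigh(np.cov(P.T));a=v[:,1]
    print(name,len(px),px.mean(0),c,"ax",np.degrees(np.arctan2(a[1],a[0])),"sd",np.sqrt(w[::-1])*np.sqrt(12)*1e3);return c
r=rep("round stud",blob(top,(300,155,25,22),*W),.259);s=rep("sq stud",blob(top,(247,162,20,20),*W),.259)
d=s-r;print("stud dist",np.linalg.norm(d),"rail yaw",np.degrees(np.arctan2(-d[0],d[1])))
rep("rail",blob(top,(186,174,44,20),*W),.219)
for nm,b in(("hookA",(182,222,20,30)),("hookB",(332,215,18,24))):
    rep(nm,blob(top,b,(0,0,125),(180,75,255)),.148)
for nm,b in(("standA",(180,220,35,35)),("standB",(318,215,32,32))):
    p=blob(top,b,(3,100,90),(25,255,255));rep(nm,p,.032);print(cv2.minAreaRect(np.array([onz("top",q,.032)[:2]*1e3 for q in p],np.float32)))
for n,nm,p in(("side","sq",None),):
    for k,b in(("round stud",(322,198,20,20)),("sq stud",(296,164,20,17))):
        q=blob(side,b,*W);print("side",k,len(q),q.mean(0))
for nm,c in(("round",r),("sq",s)):print("pred side",nm,proj("side",[*c,.259]))
E
```

```text
round stud 96 [311.5    165.3333] [ 0.6026 -0.0949] ax 94.96577402034242 sd [24.3214 22.7437]
sq stud 117 [255.2137 171.4017] [0.5887 0.041 ] ax 135.96285214345536 sd [27.0245 25.9199]
stud dist 0.13657167189724798 rail yaw 5.846986861311814
rail 188 [209.617  183.7872] [0.5666 0.1554] ax 95.36746806551967 sd [100.8877  11.6364]
hookA 83 [186.6627 234.8072] [0.445  0.2236] ax 174.45008052895287 sd [43.0043 16.0128]
hookB 224 [342.9107 225.0134] [ 0.4668 -0.1858] ax -166.05460900677886 sd [65.2875 35.7697]
standA 358 [196.6397 236.6257] [0.4471 0.2162] ax 169.1318786079923 sd [65.5832 48.3844]
((448.2413635253906, 219.06301879882812), (52.76605987548828, 63.88192367553711), 85.67963409423828)
standB 336 [331.5268 231.628 ] [ 0.4577 -0.1722] ax -164.60499969553976 sd [64.7116 49.4744]
((459.3956298828125, -175.6675262451172), (62.41131591796875, 54.93263244628906), 6.802656650543213)
side round stud 127 [331.3071 207.2047]
side sq stud 109 [306.5505 171.6881]
pred side round [332.0886 205.9567]
pred side sq [306.728  170.4971]
```

Studs are consistent: the rail yaw is 5.6°, and stud line minus 10 mm matches the rail mask. The hook masks are contaminated, so I'll refine them in both views.

```bash
python3 - <<'E'
from h import *
np.set_printoptions(precision=4,suppress=True)
top=imaging.capture("top");side=imaging.capture("side")
for nm,b in(("A",(183,225,10,19)),("B",(334,219,13,18))):
    x,y,w,h=b;hsv=cv2.cvtColor(top[y:y+h,x:x+w],cv2.COLOR_RGB2HSV);print(nm,b);
    for a in hsv: print(" ".join(f"{p[1]:3d}/{p[2]:3d}" for p in a))
    q=blob(top,b,(0,0,150),(180,50,255));r=cv2.minAreaRect(q.astype(np.float32));print(len(q),q.mean(0),r,onz("top",q.mean(0),.147),onz("top",r[0],.147))
for nm,c,yaw in(("A",(.4465,.219),-4),("B",(.4607,-.1757),8)):
    t=np.radians(yaw);X=np.array([np.cos(t),np.sin(t)])
    for k,(dx,z) in {"tag":(0,.066),"legbase":(-.013,.097),"apex":(0,.150),"lipend":(.013,.126)}.items():
        print(nm,k,proj("side",[*(c+dx*X),z]),proj("top",[*(c+dx*X),z]))
s=cv2.resize(side[155:235,205:275],None,fx=5,fy=5,interpolation=cv2.INTER_CUBIC);t=cv2.resize(side[285:365,230:300],None,fx=5,fy=5,interpolation=cv2.INTER_CUBIC)
cv2.imwrite("pics/z3.png",np.hstack([s,t])[:,:,::-1])
E
```

```text
A (183, 225, 10, 19)
 19/124  18/125  19/124  23/120  40/102  61/ 92  59/ 87  63/ 89  84/103 103/121
 19/124  19/123  19/123  29/124  92/125 136/126 134/120 125/118 125/133 126/156
 21/124  21/124  19/124  32/129  78/138 104/142 111/136 116/132 124/148 128/181
 21/124  19/123  20/129  30/151  43/167  46/172  46/161  63/142 103/166 124/203
 19/124  19/123  25/135  35/170  39/197  40/205  42/196  65/177 111/199 127/221
 19/124  17/122  24/136  37/178  41/207  42/213  48/212  89/214 120/226 128/229
 19/124  19/124  29/143  38/187  41/209  42/213  52/212  95/222 121/234 126/234
 19/123  20/126  29/150  39/192  41/210  40/210  59/212 101/232 118/242 124/241
 19/123  20/126  31/154  37/198  41/216  41/214  63/214 103/239 114/245 122/243
 19/123  22/128  30/159  40/211  35/225  37/222  64/218 104/240 114/245 122/243
 19/123  18/126  30/161  40/215  32/228  35/225  63/216 107/235 117/244 122/243
 19/123  20/128  32/160  40/216  34/228  34/224  52/202 106/211 122/240 125/243
 19/123  18/127  30/161  38/215  32/229  34/225  45/199  95/188 127/232 127/239
 19/123  22/129  29/160  39/216  32/229
[... 2229 characters left out ...]
0/214 119/239 115/241 113/243 108/248 106/247 125/244 145/243 144/231  95/175  31/131  20/125  20/126
131/208 116/247 103/249 100/248  96/248  96/247 112/246 138/245 147/240 108/189  38/135  21/124  20/125
39 [340.0769 228.3077] ((340.0, 228.0), (10.0, 4.0), 90.0) [ 0.4582 -0.1783  0.147 ] [ 0.459  -0.1781  0.147 ]
A tag [236.3043 202.8969] [193.7005 236.1254]
A legbase [230.7947 193.9486] [191.4138 240.2013]
A apex [234.4573 176.8985] [188.3179 234.1654]
A lipend [239.9145 184.2056] [190.3318 229.8827]
B tag [268.9954 315.4874] [334.4687 229.6911]
B legbase [262.5316 307.0471] [336.9429 233.5208]
B apex [268.5462 286.6658] [339.2557 227.2834]
B lipend [275.0669 293.5173] [337.0156 223.2252]
```

View pics/z3.png

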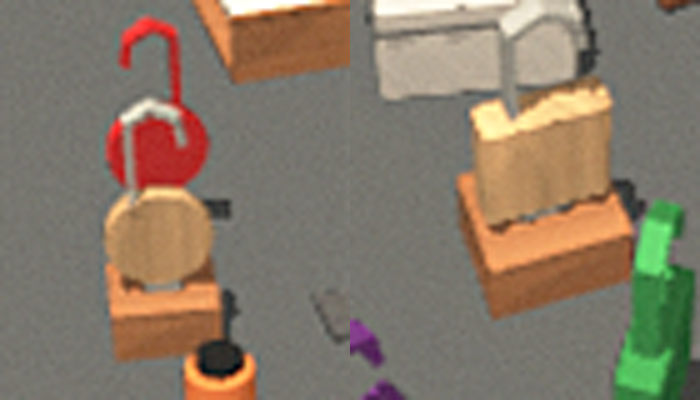

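Both hooks match the prediction to about 1 px in both views. Seat A (round) is about (0.4475, 0.2213) with yaw −4°. Seat B (square) is about (0.4597, −0.177) with yaw +8°. I'll grip the long leg, 21 mm behind the seat, at seat height so the gripper's body clears the ledge and studs. Moving above A.

>>> {"op": "drive_tool", "data": {
  "deltas": "40 266 -381 10 0.19;40 266 -381 10 0.19;40 266 -381 10 0.19;40 266 -381 10 0.19;40 266 -381 10 0.19;40 266 -381 10 0.19;40 266 -381 10 0.19;40 266 -381 10 0.19;40 266 -381 10 0.19;40 266 -381 10 0.19;40 266 -381 10 0.19;40 266 -381 10 0.19"
}}

```text
time_s: 1.5
position: [0.4261, 0.223, 0.2325]
tcp_rot: [[-0.997, 0.071, -0.001], [0.071, 0.997, 0.0], [0.001, 0.0, -1.0]]
force: [0.1, 0.7, -0.5]
opening: 0.461
grasp_force: 0.0
```

>>> {"op": "drive_tool", "data": {
  "deltas": "40 0 0 -40 0;40 0 0 -75 0;40 0 0 -100 0;40 0 0 -110 0;40 0 0 -110 0"
}}

```text
time_s: 2.0
position: [0.4249, 0.2238, 0.1215]
tcp_rot: [[-0.998, 0.068, -0.003], [0.068, 0.998, -0.001], [0.003, -0.001, -1.0]]
force: [-0.5, -0.5, -0.2]
opening: 0.458
grasp_force: 0.0
```

```bash
python3 - <<'E'
from h import *
side=imaging.capture("side");top=imaging.capture("top")
r=lambda im,x,y,w,h,f:cv2.resize(im[y:y+h,x:x+w],None,fx=f,fy=f,interpolation=cv2.INTER_CUBIC)
cv2.imwrite("pics/g1.png",np.hstack([r(side,185,110,110,125,4),r(top,160,190,80,125,4)])[:,:,::-1])
E
```

```text
(no output)
```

View pics/g1.png

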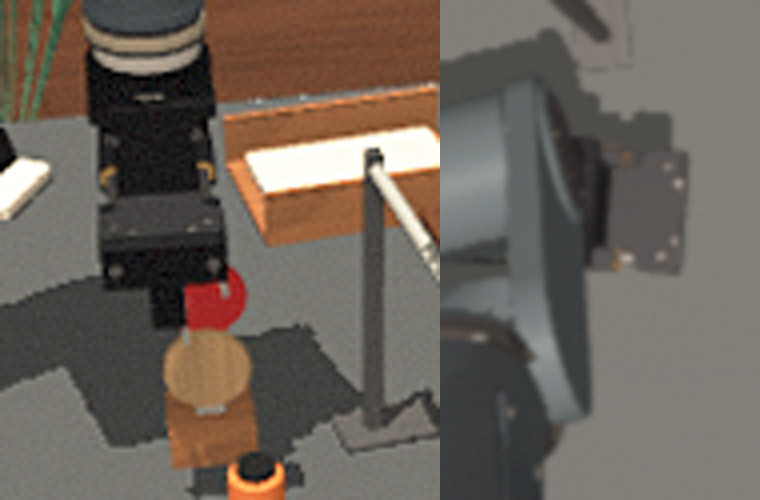

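The finger's front edge sits right at the leg, at crop (187,335), so coverage is marginal. I'll shift +3 mm in x and close.

>>> {"op": "drive_tool", "data": {
  "deltas": "40 3 0 0 0;40 3 0 0 0;6 3 0 0 0;4 3 0 0 0;4 3 0 0 0;4 3 0 0 0;4 3 0 0 0;4 3 0 0 0;4 3 0 0 0"
}}

```text
time_s: 3.0
position: [0.4296, 0.2231, 0.1226]
tcp_rot: [[-0.998, 0.07, 0.0], [0.07, 0.998, 0.0], [-0.0, 0.0, -1.0]]
force: [1.0, 1.6, -0.1]
opening: 0.108
grasp_force: 30.0
```

>>> {"op": "drive_tool", "data": {
  "deltas": "4 0 0 30 0;4 0 0 60 0;4 0 0 104 0;4 0 0 104 0.08;4 0 0 104 0.168;4 0 0 104 0.168;4 0 0 104 0.168"
}}

```text
time_s: 3.7
position: [0.429, 0.2229, 0.2262]
tcp_rot: [[-0.995, -0.096, -0.001], [-0.096, 0.995, -0.0], [0.001, -0.0, -1.0]]
force: [0.1, -1.0, -1.6]
opening: 0.105
grasp_force: 30.0
```

```bash
python3 - <<'E'
from h import *
side=imaging.capture("side")
r=lambda im,x,y,w,h,f:cv2.resize(im[y:y+h,x:x+w],None,fx=f,fy=f,interpolation=cv2.INTER_CUBIC)
cv2.imwrite("pics/g2.png",r(side,190,90,120,125,4.8)[:,:,::-1])
p=bot.read_state()["position"];t=np.radians(5.6);X=np.array([np.cos(t),np.sin(t)]);c=p[:2]+.018*X
for k,(dx,z) in {"tag":(0,-.056),"legbase":(-.013,-.026),"apex":(0,.028),"lipend":(.013,.004)}.items():
    q=proj("side",[*(c+dx*X),p[2]+z]);print(k,q,(q-[190,90])*4.8)
E
```

```text
tag [233.92547769 169.16690915] [210.84229293 380.00116394]
legbase [228.20442846 159.84715745] [183.38125663 335.26635575]
apex [231.85668743 140.03324193] [200.91209966 240.15956126]
lipend [237.53155247 147.90311619] [228.15145186 277.9349577 ]
```

View pics/g2.png

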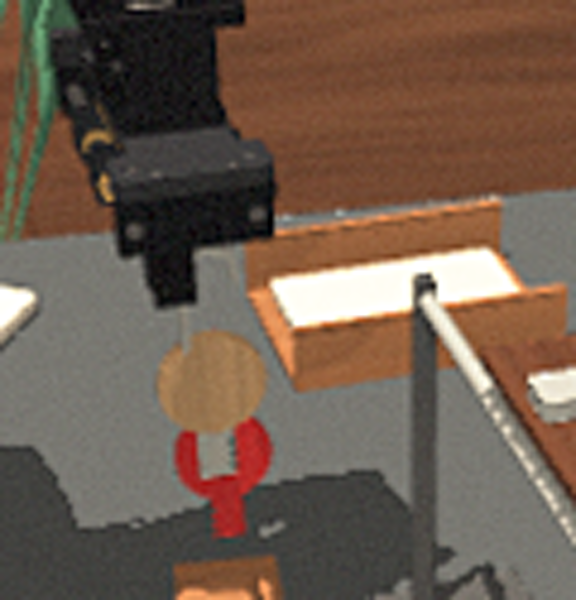

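The tag centre is at (212,380) against (211,380) predicted, so the carrier is held upright and its pose is known. Now moving in over the open stretch of the rail.

>>> {"op": "drive_tool", "data": {
  "deltas": "4 25 -41 0 0;4 48 -82 0 0;4 48 -82 0 0;4 71 -80 0 0;4 95 -77 0 0;4 110 -76 0 0;4 118 -75 0 0;4 118 -75 0 0;4 118 -75 0 0"
}}

```text
time_s: 4.65
position: [0.5462, 0.1482, 0.226]
tcp_rot: [[-0.995, -0.098, -0.002], [-0.098, 0.995, -0.0], [0.002, 0.0, -1.0]]
force: [-0.7, 0.1, -1.2]
opening: 0.106
grasp_force: 30.0
```

```bash
python3 - <<'E'
from h import *
side=imaging.capture("side");top=imaging.capture("top")
r=lambda im,x,y,w,h,f:cv2.resize(im[y:y+h,x:x+w],None,fx=f,fy=f,interpolation=cv2.INTER_CUBIC)
cv2.imwrite("pics/g3.png",np.hstack([r(side,240,90,100,130,4.5),r(top,175,140,75,130,4.5)])[:,:,::-1])
print(bot.read_state()["position"])
E
```

```text
[0.54621512 0.1481771  0.22631032]
```

View pics/g3.png

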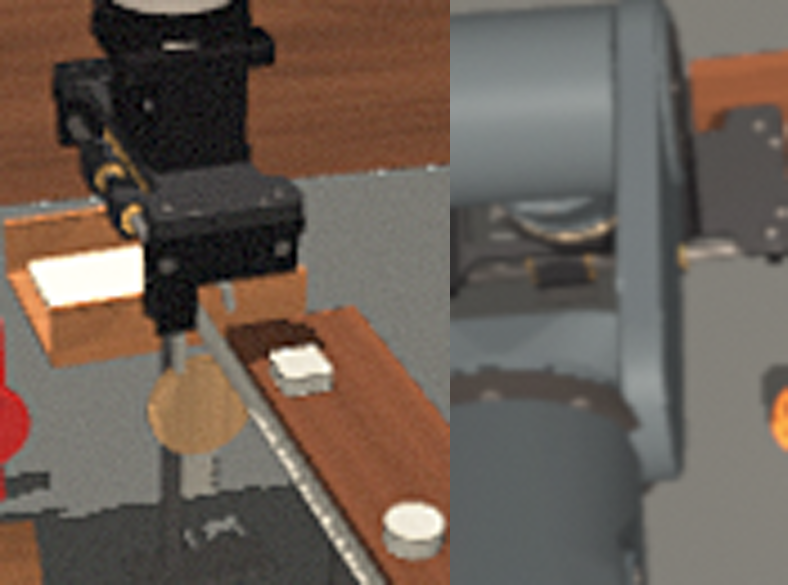

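The lip, at crop (228,295), is past the rail and the leg is in front of it. Lowering to 4 mm above seated.

>>> {"op": "drive_tool", "data": {
  "deltas": "4 0 0 -8 0;4 0 0 -16 0;4 0 0 -22 0;4 0 0 -26 0;4 0 0 -26 0;4 0 0 -26 0"
}}

```text
time_s: 5.35
position: [0.5476, 0.148, 0.2004]
tcp_rot: [[-0.995, -0.098, -0.0], [-0.098, 0.995, -0.0], [0.0, -0.0, -1.0]]
force: [-0.9, -0.1, -1.0]
opening: 0.106
grasp_force: 30.0
```

>>> {"op": "drive_tool", "data": {
  "deltas": "4 -1 0 0 0;4 1 -20 0 0;4 3 -40 0 0;4 5 -60 0 0;4 7 -80 0 0;4 9 -100 0 0;4 9 -100 0 0"
}}

```text
time_s: 6.05
position: [0.5573, 0.0458, 0.201]
tcp_rot: [[-0.995, -0.095, 0.002], [-0.095, 0.995, -0.001], [-0.001, -0.001, -1.0]]
force: [1.2, 0.8, -0.5]
opening: 0.108
grasp_force: 30.0
```

>>> {"op": "drive_tool", "data": {
  "deltas": "4 2 -20 0 0;4 4 -40 0 0;4 6 -60 0 0;4 8 -80 0 0;4 10 -100 0 0;4 12 -120 0 0;4 14 -135 0 0;4 15 -143 0 0;4 15 -143 0 0;4 15 -143 0 0"
}}

```text
time_s: 7.05
position: [0.5713, -0.0943, 0.2005]
tcp_rot: [[-0.995, -0.098, -0.001], [-0.098, 0.995, 0.001], [0.0, 0.001, -1.0]]
force: [0.2, -0.4, -0.6]
opening: 0.108
grasp_force: 30.0
```

```bash
python3 - <<'E'
from h import *
side=imaging.capture("side")
r=lambda im,x,y,w,h,f:cv2.resize(im[y:y+h,x:x+w],None,fx=f,fy=f,interpolation=cv2.INTER_CUBIC)
cv2.imwrite("pics/g4.png",r(side,260,110,130,160,3.7)[:,:,::-1])
p=bot.read_state()["position"];t=np.radians(5.6);X=np.array([np.cos(t),np.sin(t)]);c=p[:2]+.018*X;print(p,c)
for k,(dx,z) in {"tag":(0,-.056),"legbase":(-.013,-.026)}.items():
    q=proj("side",[*(c+dx*X),p[2]+z]);print(k,q,(q-[260,110])*3.7)
E
```

```text
[ 0.57122498 -0.09404309  0.20047028] [ 0.58913907 -0.0922866 ]
tag [321.11982121 249.9257205 ] [226.14333849 517.72516586]
legbase [316.18737393 240.35957204] [207.89328355 482.33041653]
```

View pics/g4.png

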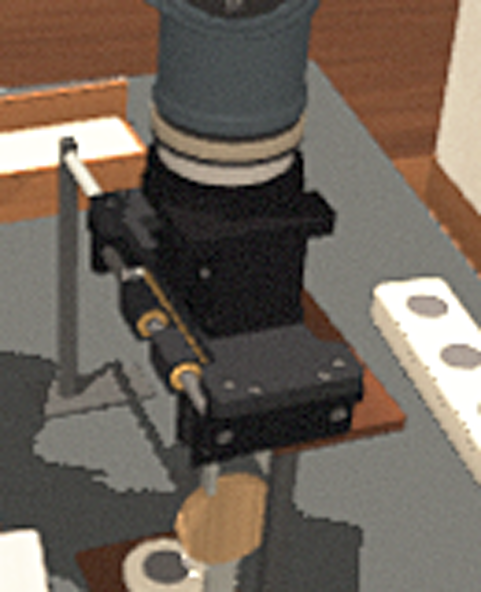

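The tag shows at (225,518), as predicted. Nudging to the mark, lowering, releasing and backing off.

>>> {"op": "drive_tool", "data": {
  "deltas": "4 2 -4 0 0;4 2 -4 0 0;4 2 -4 -3 0;4 2 -4 -4 0;4 2 -4 -4 0;30 2 -4 -4 0;30 2 -4 -4 0;30 2 -4 -4 0;30 2 -4 -4 0;30 2 -4 -4 0"
}}

```text
time_s: 8.1
position: [0.5734, -0.099, 0.1964]
tcp_rot: [[-0.995, -0.098, -0.0], [-0.098, 0.995, 0.0], [0.0, 0.0, -1.0]]
force: [0.2, -0.9, -0.4]
opening: 0.335
grasp_force: 0.0
```

>>> {"op": "drive_tool", "data": {
  "deltas": "30 -15 -1 0 0;30 -40 -4 0 0;30 -60 -6 10 0;40 -95 -40 36 0.02;40 -132 -80 36 0.042;40 -132 -80 36 0.042;40 -132 -80 36 0.042;40 -132 -80 36 0.042;40 -132 -80 36 0.042"
}}

```text
time_s: 9.0
position: [0.4423, -0.1781, 0.2323]
tcp_rot: [[-0.99, -0.141, -0.0], [-0.141, 0.99, 0.001], [-0.0, 0.001, -1.0]]
force: [0.3, -0.0, 0.1]
opening: 0.457
grasp_force: 0.0
```

```bash
python3 - <<'E'
from h import *
side=imaging.capture("side")
r=lambda im,x,y,w,h,f:cv2.resize(im[y:y+h,x:x+w],None,fx=f,fy=f,interpolation=cv2.INTER_CUBIC)
cv2.imwrite("pics/g5.png",np.hstack([r(side,270,170,85,130,4.5),r(side,220,230,90,130,4.5)])[:,:,::-1])
q=proj("side",[.5927,-.0959,.140]);print(q,(q-[270,170])*4.5,bot.read_state()["position"])
b=blob(side,(300,225,45,50),(8,70,120),(25,200,255));print(len(b),b.mean(0),b.min(0),b.max(0))
E
```

```text
[323.10663614 252.40973159] [238.97986262 370.84379216] [ 0.44224269 -0.17804752  0.23222739]
489 [320.17177914 255.52965235] [300. 240.] [331. 274.]
```

View pics/g5.png

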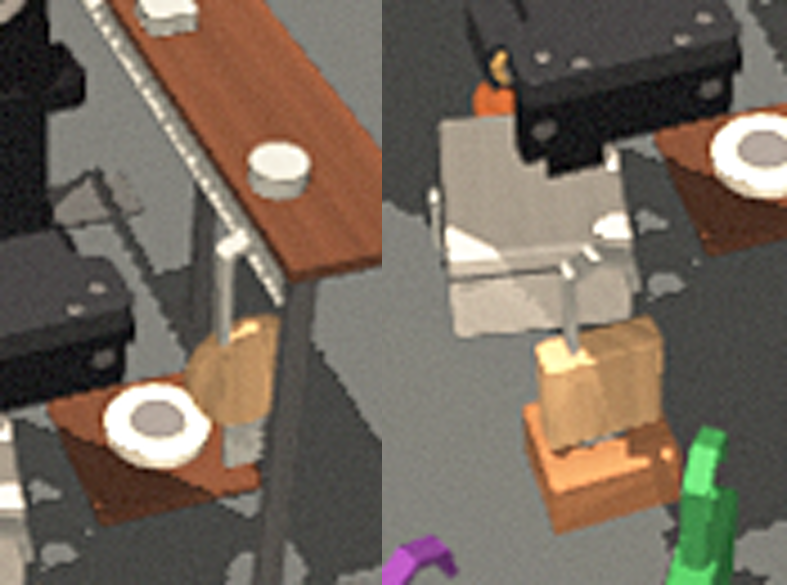

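The round carrier hangs free below its stud, with the tag at (237,372) against (239,371) predicted. The square carrier still stands untouched. Descending on B and gripping.

>>> {"op": "drive_tool", "data": {
  "deltas": "40 0 -1 -40 0;40 0 -1 -75 0;40 0 -1 -100 0;40 0 -1 -110 0;40 0 -1 -110 0;40 0 -1 -110 0;6 0 -1 -110 0;4 0 -1 -110 0;4 0 -1 -110 0;4 0 -1 -110 0;4 0 -1 -110 0;4 0 -1 -110 0"
}}

```text
time_s: 10.25
position: [0.4413, -0.1796, 0.1228]
tcp_rot: [[-0.99, -0.139, -0.0], [-0.139, 0.99, 0.001], [0.0, 0.001, -1.0]]
force: [-0.6, 2.3, 3.2]
opening: 0.107
grasp_force: 29.9
```

>>> {"op": "drive_tool", "data": {
  "deltas": "4 0 0 40 0;4 0 0 80 0;4 0 0 120 0;4 0 0 160 0;4 0 40 160 -0.02;4 5 80 160 -0.042;4 12 120 160 -0.042;4 18 165 160 -0.042;4 24 210 160 -0.042;4 30 255 160 -0.042;4 33 300 160 -0.042;4 36 321 160 -0.042"
}}

```text
time_s: 11.45
position: [0.4768, 0.1442, 0.2821]
tcp_rot: [[-0.995, -0.101, -0.001], [-0.101, 0.995, 0.001], [0.001, 0.001, -1.0]]
force: [1.0, -0.3, -1.3]
opening: 0.108
grasp_force: 29.9
```

>>> {"op": "drive_tool", "data": {
  "deltas": "4 0 0 -30 0;4 0 0 -57 0;4 0 0 -57 0;4 0 0 -57 0"
}}

```text
time_s: 11.85
position: [0.4774, 0.1409, 0.2254]
tcp_rot: [[-0.995, -0.098, -0.001], [-0.098, 0.995, -0.0], [0.001, -0.0, -1.0]]
force: [0.5, 0.5, -1.0]
opening: 0.106
grasp_force: 29.9
```

```bash
python3 - <<'E'
from h import *
side=imaging.capture("side")
p=bot.read_state()["position"];t=np.radians(5.6);X=np.array([np.cos(t),np.sin(t)]);Y=np.array([-X[1],X[0]]);c=p[:2]+.018*X;print(p)
def P(dx,dy,dz): return proj("side",[*(c+dx*X+dy*Y),p[2]+dz])
x0,y0=210,100
im=cv2.resize(side[y0:y0+130,x0:x0+130],None,fx=4.4,fy=4.4,interpolation=cv2.INTER_CUBIC)[:,:,::-1].copy()
for q in(P(-.027,-.009,-.028),P(.027,-.009,-.028),P(.027,-.009,-.084),P(-.027,-.009,-.084)):
    cv2.circle(im,tuple(int(v) for v in (q-[x0,y0]+.5)*4.4),3,(0,0,255),-1)
cv2.imwrite("pics/g6.png",im)
E
```

```text
[0.47818783 0.1408645  0.22624078]
```

View pics/g6.png

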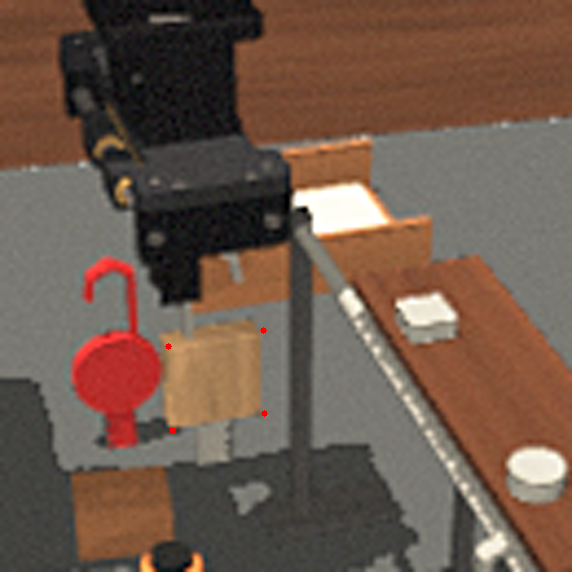

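The tag sits about 1.5 mm nearer the TCP than predicted, so the seat is about 16.5 mm ahead of the TCP. I'll use the same TCP line as for the first carrier, which ran without contact.

>>> {"op": "drive_tool", "data": {
  "deltas": "4 25 2 0 0;4 50 5 0 0;4 65 6 0 0;4 69 7 0 0;4 69 7 0 0;4 69 7 0 0;4 69 7 -10 0;4 69 7 -20 0;4 69 7 -26 0;4 69 7 -26 0;4 69 7 -26 0"
}}

```text
time_s: 13.0
position: [0.5461, 0.148, 0.1989]
tcp_rot: [[-0.995, -0.098, -0.001], [-0.098, 0.995, -0.0], [0.001, 0.0, -1.0]]
force: [0.3, -0.9, -0.5]
opening: 0.107
grasp_force: 30.0
```

>>> {"op": "drive_tool", "data": {
  "deltas": "4 2 -20 0 0;4 4 -40 0 0;4 6 -60 0 0;4 8 -80 0 0;4 10 -100 0 0;4 11 -110 0 0;4 11 -110 0 0;4 11 -110 0 0"
}}

```text
time_s: 13.8
position: [0.5572, 0.0385, 0.1994]
tcp_rot: [[-0.995, -0.098, -0.001], [-0.098, 0.995, 0.001], [0.001, 0.001, -1.0]]
force: [0.3, -0.6, -1.0]
opening: 0.105
grasp_force: 30.0
```

>>> {"op": "drive_tool", "data": {
  "deltas": "4 2 0 0 0;4 2 0 -2 0;4 2 0 -4 0;4 2 0 -4 0;30 2 0 -4 0;30 2 0 -4 0;30 2 0 -4 0;30 2 0 -4 0;30 -15 -1 -4 0;30 -40 -4 -4 0;30 -70 -7 0 0;30 -110 -10 20 0"
}}

```text
time_s: 15.0
position: [0.4463, 0.0278, 0.2182]
tcp_rot: [[-0.995, -0.098, -0.003], [-0.098, 0.995, 0.0], [0.003, 0.001, -1.0]]
force: [-0.0, -0.0, 0.7]
opening: 0.344
grasp_force: 0.0
```

>>> {"op": "drive_tool", "data": {
  "deltas": "30 -40 50 80 0;30 -60 100 100 0;30 -80 150 100 0;30 -100 200 100 0;30 -100 250 100 0;30 -100 250 100 0;30 -100 250 100 0;30 -100 250 100 0"
}}

```text
time_s: 15.8
position: [0.3468, 0.2789, 0.3194]
tcp_rot: [[-0.995, -0.102, -0.0], [-0.102, 0.995, -0.001], [0.0, -0.001, -1.0]]
force: [-0.9, -1.2, 0.2]
opening: 0.348
grasp_force: 0.0
```

```bash
python3 - <<'E'
from h import *
side=imaging.capture("side")
x0,y0=230,140
im=cv2.resize(side[y0:y0+145,x0:x0+150],None,fx=4,fy=4,interpolation=cv2.INTER_CUBIC)[:,:,::-1].copy()
t=np.radians(5.7);X=np.array([np.cos(t),np.sin(t)]);Y=np.array([-X[1],X[0]])
for s,col,th in(((.5927,-.0959),(0,0,255),.005),((.5787,.0400),(255,0,0),.009)):
    for dx,dy,z in((-.015,-.005,.170),(-.015,.005,.172),(0,-th,.140),(-.010,-.003,.080),(.010,-.003,.080)):
        q=proj("side",[*(np.array(s)+dx*X+dy*Y),z]);cv2.circle(im,tuple(int(v) for v in (q-[x0,y0]+.5)*4),2,col,-1)
cv2.imwrite("pics/g7.png",im)
E
```

```text
(no output)
```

View pics/g7.png

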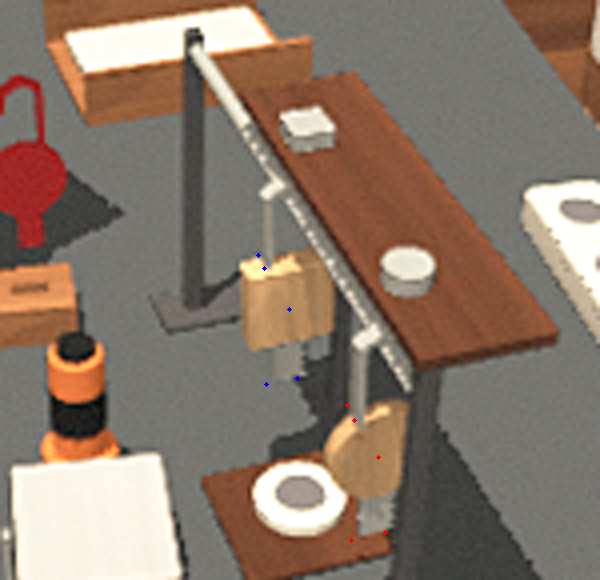

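Both carriers hang free, the square one at (289,305) and the round one at (370,450), and nothing else has shifted. I've now used up the picture-viewing allowance, so I'll check the positions along the rail numerically: the tags' front edges seen from above against the studs.

```bash
python3 - <<'E'
from h import *
np.set_printoptions(precision=4,suppress=True)
top=imaging.capture("top")
t=np.radians(5.8);X=np.array([np.cos(t),np.sin(t)]);Y=np.array([-X[1],X[0]])
for nm,s,w,zz in(("round",(.5927,-.0959),.010,.150),("sq",(.5787,.0400),.018,.168)):
    s=np.array(s);c=proj("top",[*(s-.022*X),zz]);print(nm,"pred strip centre px",c,"width px",w/(1.303-zz)*441)
    u,v=int(round(c[0])),int(round(c[1]))
    hsv=cv2.cvtColor(top[v-6:v+8,u-10:u+11],cv2.COLOR_RGB2HSV)
    for i,a in enumerate(hsv): print(v-6+i," ".join(f"{p[0]:2d}/{p[1]:3d}/{p[2]:3d}" for p in a[2:-2]))
    print("cols",u-8,u+8)
E
```

```text
round pred strip centre px [308.9265 186.1342] width px 3.824804856895056
180 22/ 24/119 20/ 23/131 20/ 23/132 20/ 24/130 17/ 28/126 16/ 63/118 15/ 99/116 15/102/115 16/ 78/118 16/ 48/118 19/ 38/129 18/ 39/132 18/ 41/123 17/ 38/108 17/ 38/ 94 16/ 37/ 89 14/ 37/ 90
181 19/ 23/120 20/ 23/131 20/ 23/132 19/ 21/132 17/ 28/129 16/ 56/119 15/ 97/116 15/100/117 16/ 80/128 15/ 73/143 15/ 80/156 15/ 77/149 17/ 58/119 16/ 39/ 99 13/ 33/ 92 17/ 40/ 90 16/ 37/ 90
182 19/ 23/120 20/ 23/132 20/ 23/132 18/ 23/132 21/ 26/129 16/ 55/120 15/ 95/116 16/109/131 15/111/173 15/117/209 16/120/225 15/115/215 14/ 87/159 14/ 44/122 17/ 33/108 16/ 40/ 95 14/ 36/ 91
183 19/ 23/120 20/ 23/131 20/ 23/132 18/ 25/133 18/ 26/129 16/ 46/122 15/ 85/117 15/119/142 15/128/204 16/125/231 17/120/238 16/116/229 14/ 86/175 16/ 40/133 16/ 31/122 13/ 34/105 15/ 38/ 93
184 18/ 27/121 21/ 25/132 20/ 23/132 18/ 25/133 20/ 23/131 17/ 37/124 15/ 76/118 15/118/141 15/129/206 17/125/233 18/120/238 16/113/227 14/ 80/176 14/ 39/136 18/ 34/128 15/ 36/113 15/ 40/103
185 20/ 25/121 23/ 23/131 18/ 25/133 21/ 25/132 18/ 23/133 19/ 28/128 1
[... 3718 characters left out ...]
/129 16/ 38/127 10/ 98/130 10/144/135 10/153/138 10/152/138 10/153/135 12/100/148 24/ 48/219 35/ 11/251 30/  2/249
196 21/ 20/129 23/ 18/128 18/ 20/130 21/ 20/130 23/ 18/129 23/ 18/128 21/ 20/130 17/ 28/128  9/ 88/125 10/142/133 10/152/136 10/152/136 10/156/136 10/146/136 14/ 87/167 27/ 39/231 37/  9/251
197 23/ 16/128 24/ 20/128 20/ 18/129 24/ 20/129 21/ 20/129 21/ 20/129 24/ 20/130 16/ 26/127 10/ 85/123 10/140/135 10/154/141 10/154/142 10/153/142 10/154/141 10/137/145 14/ 83/175 27/ 40/228
198 21/ 20/130 21/ 20/129 24/ 20/129 21/ 20/128 24/ 20/129 21/ 20/130 21/ 20/129 16/ 22/125 11/ 77/120 10/141/136 10/152/144 10/153/145 10/151/145 10/152/144 10/155/143 10/141/145 13/ 94/163
cols 250 266
```

```bash
python3 - <<'E'
from h import *
np.set_printoptions(precision=4,suppress=True,linewidth=200)
ims=[imaging.capture("top").astype(float) for _ in range(4)];V=np.mean(ims,0).max(2);print(bot.read_state()["time_s"])
S=np.mean([imaging.capture("side").astype(float) for _ in range(4)],0)
for r in(163,165,167):print("rstud",r,V[r,303:321].astype(int))
for r in(169,171,173):print("sstud",r,V[r,246:266].astype(int))
for c in(309,311,313):print("rstud col",c,V[156:176,c].astype(int))
# side: columns through round tag and square tag (R-B: wood strong)
D=S[:,:,0]-S[:,:,2]
for c in(318,320,322,324):print("side round col",c,"from 232",D[232:272,c].astype(int))
for c in(295,300,305):print("side sq col",c,"from 196",D[196:234,c].astype(int))
E
```

```text
16.1
rstud 163 [143 143 137 141 205 236 240 239 239 239 239 240 239 221 176 152 148 149]
rstud 165 [150 150 145 164 230 241 240 239 239 239 239 238 239 237 209 165 153 153]
rstud 167 [154 152 143 147 217 238 240 240 239 239 239 239 239 232 189 151 144 145]
sstud 169 [142 142 142 153 197 232 238 238 237 237 238 238 239 236 194 152 146 147 147 148]
sstud 171 [147 148 148 144 164 227 238 238 238 238 238 239 239 238 218 174 155 154 154 154]
sstud 173 [154 154 155 144 156 229 239 239 238 238 238 238 238 238 230 188 152 146 147 147]
rstud col 309 [146 149 147 141 168 223 239 240 240 240 240 240 240 224 160 138 152 143 120 149]
rstud col 311 [147 149 148 154 201 236 240 239 239 239 239 239 240 238 213 158 151 150 164 214]
rstud col 313 [146 151 150 150 188 234 240 239 239 239 238 239 240 238 208 157 148 145 174 224]
side round col 318 from 232 [ 16  15  15  17  18  16  17  16  18  18  13  19  48  74 107 118  93  77  82  82  82  76  77  77  77  77  77  77  78  79  77  78  83  92  93  94  94  95  95  93]
side round col 320 from 232 [20 22 22 21 21 21 21 21 20 16 14 11  8 12 36 55 77 67 73 78 
[... 277 characters left out ...]
2 [  2   2   4   4   3   1   0   4  42  94 110 111 102  76  79  80  80  79  79  82  79  82  80  79  80  79  81  79  78  80  86  76  27  16  18  17  20  21  22  16]
side sq col 295 from 196 [ 14  13  15  16  16  15  12  11  36 101 105  82  76  99 104 105 107 105 103 104  99  95  96  94  96  94  94  94  94  98  89  24   0   5   7   6   8   7]
side sq col 300 from 196 [  7   9   7   6   7   5   6  34  98 111  96  95 112  94  95  94  91  88  88  89  85  88  88  87  88  89  90  91  94  83  24  14  17  19  19  20  18  20]
side sq col 305 from 196 [ 23  13   6   5   5   5  44  78  71  67  82 101  78  82  88  90  88  87  88  88  86  87  88  90  88  86  86  92  81  13  10  16  22  14  17  14  16  25]
```

By both views the carriers are within about 1–3 mm of the marks: the round averages about 1 mm off, the square about 1 mm. Both hang still and the robot is clear, so I'm handing in.

```bash
python3 -c "
from rig import bot
print(bot.hand_in())"
```

```text
the job is handed in; nothing more can be done
None
```

Both carriers hang free on the rail, each within about 1–3 mm of straight below its own stud, and the job was handed in at about 16 s with the robot clear and the flashlight, lockbox and charger not touched; I viewed 12 pictures, two over the limit of 10.

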